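# Take the size of an expanding plug in the bench caliper

## Robot

A 6-joint arm with a two-finger parallel gripper is mounted at the origin on a cart in front of the work surface, level with it; the furniture and walls round the work are solid. World frame = base frame: x ahead of the robot, y to its left, z up, the work surface at z = 0. Lengths are in m, angles in rad, forces in N, time in s.
With the tool pointing down it reaches from about 0.25 to 0.775 m from the base axis. Payload 4 kg.
Tool frame: the origin (TCP) lies on the centre line of the jaws, within the pads' length; the fingertips stand 19 mm ahead of it and the grasp point (between the pads) is the TCP; x points along the fingers, z is the direction in which the jaws open and shut, and the axes are right-handed (so a half turn about x gives the same grasp; the last joint's range is limited). The gripper opens to 94 mm and grips with 3 to 60 N. Pads are 16 mm wide; open, the fingers measure 119 mm over their backs; the gripper's body (75 mm by 177 mm) begins 78 mm behind the grasp point.
Start: joints at [-1.312, 0.087, 1.371, -0, 1.684, -0.103], TCP at [0.195, -0.514, 0.225] pointing down, gripper open.
Joint ranges: [-3.1, 3.1], [-0.76, 2.03], [0.27, 2.55], [-1.08, 4.22], [0.17, 2.65], [-2.57, 2.57]. Speed limits (rad/s): [2.79, 2.79, 3.14, 3.14, 3.14, 3.14].

## Interface

Orientations are given as [roll, pitch, yaw] about the fixed x, y, z axes, in that order (R = Rz(yaw) Ry(pitch) Rx(roll)).
In Python, from bench import robot, snapshot, camera_params gives the robot as it stands.
- The arm moves only by the tool step_arm, never from a script. Its argument "motion" is text: rows parted by semicolons, each of 7 numbers parted by spaces: the opening in per cent of the stroke, from 0 (shut) to 100 (fully open), then the shift along the tool's x, y, z in cm, then the turn, a rotation vector about the tool's x, y, z in rad. A call has 1 to 20 rows; each row shifts and turns the commanded pose from where the row before left it, along the tool's axes as they then stand; what a row does not reach is not made up. A row lasts 1/12 s, in which the tool goes at most 41.7 mm and 7.16 degrees, less where a joint would pass 70% of its speed; a pose out of reach is approached as far as the arm can. A call with a gripper value outside its range is refused whole. The fingers move at their own pace and stop on an object; the grip force is fixed at half the most. Time passes only in rows, so rows that do not move let the fingers close. It gives the time, the measured TCP pose, the force and the opening at its end, in the units of the state.
- robot.get_obs(): the state, without advancing time (a new reading comes with each control period).
- snapshot(name): name is "side" or "top" or "wrist"; returns the picture (384x512x3 uint8, red, green, blue); there is no depth.
- camera_params(name): a dict with "fx", "fy", "cx", "cy" (pixels), "D" ([k1, k2, p1, p2, k3] as OpenCV has them; the pictures are not rectified), "R" (3x3) and "t" (3): a world point X has camera coordinates R X + t. Camera axes: x right, y down, z forward; pixel columns grow to the right and rows downward; lengths in m; the calibration is good to about 2 mm. A picture is of the moment at which its call begins: read the wrist's pose just before it. camera_params takes no time and is no camera call; for the wrist camera it gives the pose at the moment of the call.
- robot.close_job(): hands the job in, once; it reports no verdict.
The state is a dict: "time": time; "joint_positions": joint angles; "qvel": joint speeds; "joint_torque": joint torques, N m; "tool_pos": TCP position; "ee_rot": TCP orientation; "wrist_force": force on the tool from outside, world axes, zero at the start; "wrist_torque": the same for the moment, N m; "width": finger opening in m.
Only numpy, scipy, OpenCV 4.12 (cv2) and the standard library are available. Lean on these libraries where they do the work, as an engineer would, in place of code of your own. Each camera call takes 0.05 s, during which the arm holds its last target.

## Task

The split expanding plug has been spread to fit a bore: take its size in the bench caliper. Stand it upright on the table between the jaws, close in by the beam and with its two halves facing the two jaws, and let go of it; then slide the movable jaw up until both jaws bear on it with light, steady measuring pressure, without cocking the jaw or squeezing hard. Leave the caliper closed on the plug, both jaws touching it, and leave the film pot, loupe and brass weight where they are.

Things in the scene. Friction and masses are not known exactly. Their poses are not given: they have to be found in the camera images.
- caliper: steel caliper lying flat in a low grey stand fixed to the table. Beam 300 mm long, 20 mm wide, top 21 mm above the table. Origin: on the table, under the beam's centreline, level with the fixed jaw's measuring face. z up; both jaws point along -x, their tips 71 mm from the centreline; the beam runs along -y from the fixed jaw, and the sliding jaw opens along -y
- fixed_jaw: fixed jaw at the beam's end, 8 mm thick, 14 to 22 mm above the table, free space under it. Origin: point on its flat measuring face 32 mm out from the beam centreline, 18 mm above the table, where a plug standing close in should touch. Axes as the caliper's; the face looks along -y
- slide_face (a point): matching point on the sliding jaw's measuring face (looks along the caliper's +y), 32 mm out from the beam centreline, 18 mm above the table; axes as the caliper's while the jaw is square
- finger_post (a point): upright knurled round post, 12 mm diameter, by which the sliding jaw is pushed; from the carriage's flat top (27 mm above the table) up to 52 mm. This point: on its axis, 40 mm above the table, 65 mm behind the sliding face, 10 mm from the beam centreline on the jaw side. Nothing within 45 mm of it is higher than 30 mm
- gib (a joint): jaw opening in m: 0 shut, at most 0.12. The carriage drags with about 2 N (plus 6 N per m/s) and stays where it is left; pushing the plug along the table takes 1 to 2 N more. Once both jaws bear on the plug, the force climbs steeply, several newtons per millimetre. Measuring pressure is 2 to 8 N; over 11 N would shift the plug's setting
- slide_jaw (a joint): cocking of the sliding jaw, rad, 0 square: springy play of about 8 N m per rad about a vertical axis on the beam centreline beside the finger post, so pushing or bearing far out on the jaws cocks it; over 0.03 counts as cocked
- film_pot: black film pot with grey lid, standing, 34 mm diameter, 51 mm tall; bystander. Origin: centre of its underside. It and the plug may stand on either side
- loupe: black loupe, 42 mm diameter, 48 mm tall, standing; bystander. Origin: centre of its underside
- brass_weight: brass scale weight with a knob, 30 mm diameter, 42 mm tall; bystander. Origin: centre of its underside
- plug: steel split plug standing on end, 75 mm tall, about 0.16 kg. Lower 32 mm: round sleeve, radius 16 mm, cut in two halves, the +y half spread outward along y by an unknown 0 to 9 mm, so 32 to 41 mm across the halves. Above 36 mm: plain shank with flats, 20 mm along y, 24 mm along x, up to 68 mm, then a screw head. Origin: centre of the foot on the shank's axis, z up. It belongs 28 to 42 mm from the beam centreline
Not all that is in view belongs to the job. What is shaped like the plug but orange, pink or turquoise is not meant.

How it is judged:
By the outcome, as a careful person would: the job done as asked, in the order asked, and still so for the second after the job is handed in, with the robot touching nothing.
It also fails if it takes over 54 s, if anything falls off the work surface, if the arm or the gripper's body presses on something with over 40 N, if the wrist force passes 120 N, or if a joint passes its speed limit or range.

## Working session

There is one attempt and no reset: what is moved stays moved. The work goes in short steps, Python scripts to look and compute and a tool call to move; the robot and the scene stay as the last step left them, time stands still between calls to the robot, and variables do not carry over. Pictures are saved under pics/ and viewed, and the job is handed in when it is done.

Besides the shell and the picture viewer there is one more tool, called as name(argument=value, ...), one argument or row to a line, values as JSON. step_arm: Moves the arm, as the interface text tells. Its arguments: {"type":"object","properties":{"motion":{"type":"string"}},"required":["motion"]}

```bash
ls; mkdir -p pics; python3 - <<'E'
from bench import robot,snapshot,camera_params
import cv2
print(robot.get_obs())
for n in("top","side"):
    cv2.imwrite(f"pics/{n}0.png",snapshot(n)[:,:,::-1]); p=camera_params(n); print(n,p)
E
```

```text
pics
{'time': 0.0, 'joint_positions': array([-1.31209535e+00,  8.79208244e-02,  1.37219356e+00, -1.64708903e-05,
        1.68361299e+00, -1.03093162e-01]), 'qvel': array([0.00295019, 0.00035403, 0.00159494, 0.00027008, 0.00053387,
       0.00118411]), 'joint_torque': array([ 1.80025545e-04, -3.40174913e+01, -3.02427649e+01,  7.19479448e-02,
        3.29937553e-02, -1.83836364e-04]), 'tool_pos': array([ 0.19454069, -0.51391546,  0.22335361]), 'ee_rot': array([3.04616787, 1.56866155, 1.83716384]), 'wrist_force': array([0.35190328, 0.74376923, 0.5806877 ]), 'wrist_torque': array([-0.00660002,  0.01214636,  0.01635237]), 'width': 0.09376450550491124}
top {'fx': 425.04891033443204, 'fy': 425.04891033443204, 'cx': 256.98867588280507, 'cy': 196.6595600344625, 'D': array([-0.004802,  0.      ,  0.      ,  0.      ,  0.      ]), 'R': array([[-0.01604615, -0.99975163, -0.01546632],
       [-0.98565754,  0.01841506, -0.16775011],
       [ 0.16799326,  0.01255275, -0.98570822]]), 't': array([-0.02728537,  0.50365634,  1.22618104])}
side {'fx': 369.12906409948977, 'fy': 369.12906409948977, 'cx': 258.6862018109675, 'cy': 186.69092253930899, 'D': array([-0.03022022,  0.        ,  0.        ,  0.        ,  0.        ]), 'R': array([[-0.62642537,  0.77933151, -0.01528587],
       [ 0.64679349,  0.5087471 , -0.56818534],
       [-0.43502809, -0.36581251, -0.82275863]]), 't': array([ 0.34785975, -0.27353279,  1.17129406])}
```

View pics/top0.png

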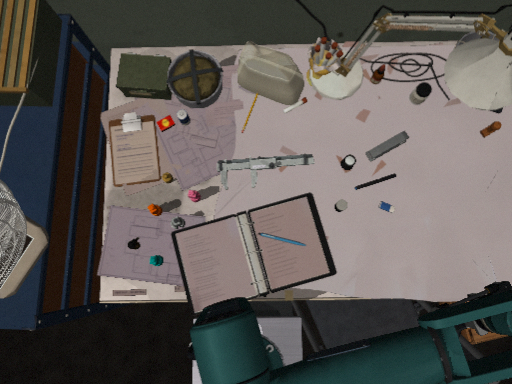

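View pics/side0.png

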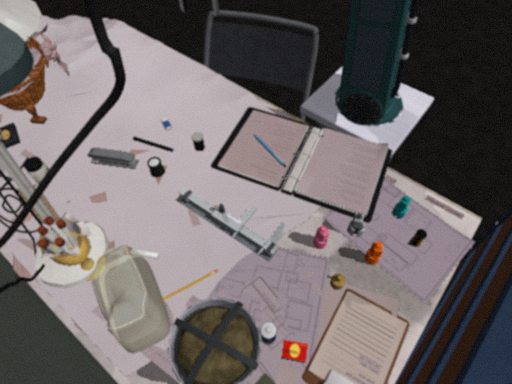

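```bash
python3 - <<'E'
import cv2
a=cv2.imread("pics/top0.png")
cv2.imwrite("pics/t1.png",cv2.resize(a[140:200,205:325],None,fx=6.5,fy=6.5,interpolation=cv2.INTER_CUBIC))
cv2.imwrite("pics/t2.png",cv2.resize(a[165:270,120:220],None,fx=5.6,fy=5.6,interpolation=cv2.INTER_CUBIC))
b=cv2.imread("pics/side0.png")
cv2.imwrite("pics/s1.png",cv2.resize(b[180:260,170:290],None,fx=6.5,fy=6.5,interpolation=cv2.INTER_CUBIC))
cv2.imwrite("pics/s2.png",cv2.resize(b[190:300,300:440],None,fx=5.4,fy=5.4,interpolation=cv2.INTER_CUBIC))
E
```

```text
(no output)
```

View pics/t1.png

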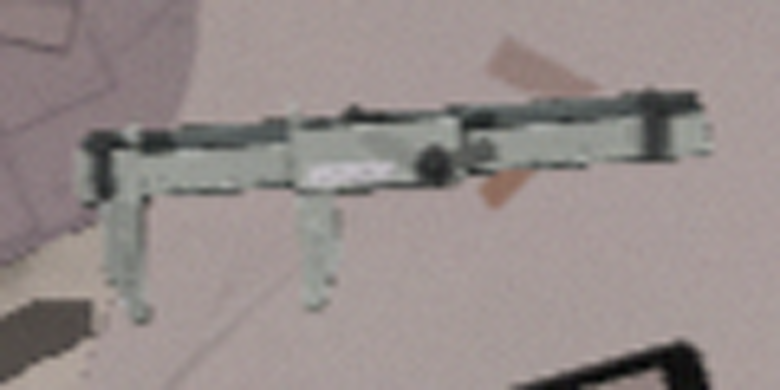

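View pics/t2.png

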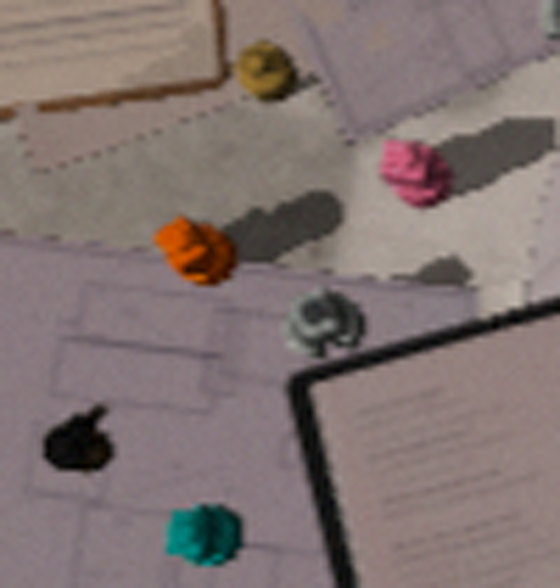

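View pics/s1.png

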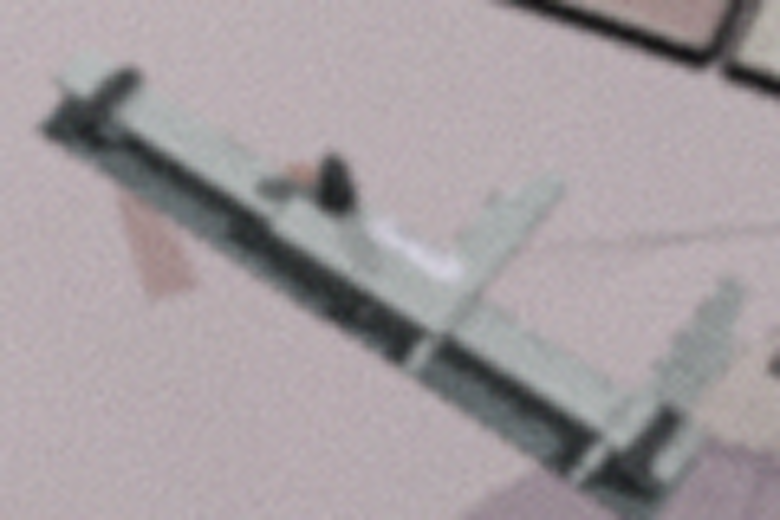

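View pics/s2.png

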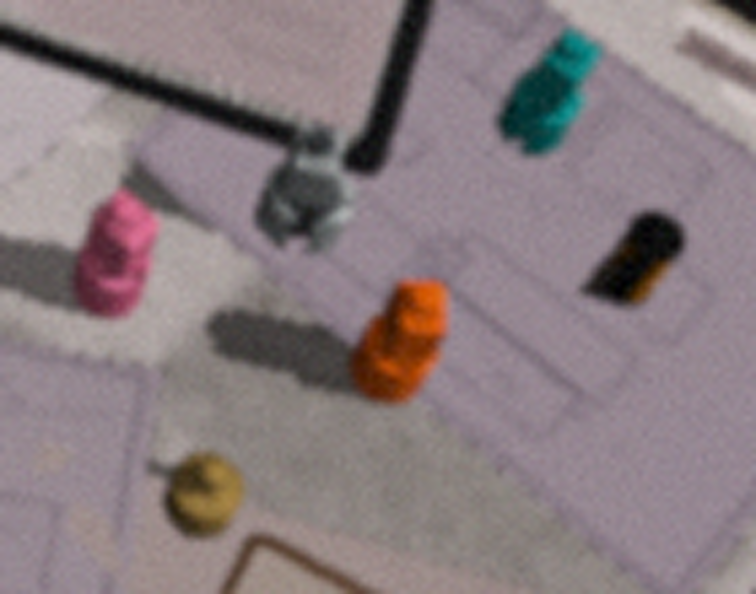

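```bash
cat > h.py <<'E'
import numpy as np,cv2
from bench import robot,snapshot,camera_params
from scipy.spatial.transform import Rotation as Ro
def bp(p,u,v,z):
    K=np.array([[p['fx'],0,p['cx']],[0,p['fy'],p['cy']],[0,0,1.]])
    q=cv2.undistortPoints(np.array([[[u,v]]],float),K,p['D'])[0,0]
    d=p['R'].T@np.array([q[0],q[1],1]); c=-p['R'].T@p['t']
    return c+d*(z-c[2])/d[2]
def pj(p,X):
    K=np.array([[p['fx'],0,p['cx']],[0,p['fy'],p['cy']],[0,0,1.]])
    return cv2.projectPoints(np.array(X,float).reshape(-1,3),cv2.Rodrigues(p['R'])[0],p['t'],K,p['D'])[0][:,0]
def tool():
    o=robot.get_obs(); return np.array(o['tool_pos']),Ro.from_euler('xyz',o['ee_rot']).as_matrix(),o
E
python3 - <<'E'
from h import *
t=camera_params('top');s=camera_params('side')
T=lambda x,y,z:bp(t,205+x/6.5,140+y/6.5,z).round(4)
S=lambda x,y,z:bp(s,170+x/6.5,180+y/6.5,z).round(4)
print('beam centre L,R',T(90,172,.021),T(700,132,.021))
print('fj root/tip',T(148,200,.02),T(150,315,.02),'sj',T(300,195,.02),T(305,300,.02))
print('post top',T(434,163,.052),S(332,165,.052))
print('plug head top',bp(t,120+320/5.6,165+305/5.6,.075),bp(s,300+318/5.4,190+135/5.4,.075))
print('foot',bp(t,120+327/5.6,165+325/5.6,.03),'side')
print('pot',)
p,R,o=tool();print(p,R)
w=camera_params('wrist');print(w, -w['R'].T@w['t'], R.T@(-w['R'].T@w['t']-p), w['R']@R)
E
```

```text
beam centre L,R [0.6032 0.0801 0.021 ] [ 0.6169 -0.2088  0.021 ]
fj root/tip [0.5893 0.0528 0.02  ] [0.5339 0.0521 0.02  ] sj [ 0.5903 -0.0192  0.02  ] [ 0.5397 -0.0208  0.02  ]
post top [ 0.5967 -0.082   0.052 ] [ 0.6012 -0.0793  0.052 ]
plug head top [0.43502573 0.19530566 0.075     ] [0.43287827 0.19928263 0.075     ]
foot [0.42957396 0.20052517 0.03      ] side
pot
[ 0.19457601 -0.5139598   0.22343876] [[-5.12309978e-04  9.35249332e-01  3.53989300e-01]
 [ 1.87425165e-03  3.53989623e-01 -9.35247472e-01]
 [-9.99998112e-01  1.84328418e-04 -1.93424502e-03]]
{'fx': 273.0757363010784, 'fy': 273.0757363010784, 'cx': 255.3477177269191, 'cy': 189.2292395357809, 'D': array([-0.02084062,  0.        ,  0.        ,  0.        ,  0.        ]), 'R': array([[ 0.35451498, -0.93504692, -0.00252566],
       [-0.90865763, -0.34514442,  0.2349822 ],
       [-0.2205911 , -0.08100975, -0.97199639]]), 't': array([-0.5496465 , -0.02377998,  0.39098713])} [ 0.25949833 -0.49047903  0.38423773] [-0.16078792  0.06906015  0.00071045] [[ 5.91518737e-04  5.62524470e-04  9.99999667e-01]
 [-2.35163125e-01 -9.71955675e-01  6.85852474e-04]
 [ 9.71955737e-01 -2.35163452e-01 -4.42644981e-04]]
```

step_arm(
  motion="100 0 2.4 -2.9 0 0 0;100 0 2.4 -2.9 0 0 0;100 0 2.4 -2.9 0 0 0;100 0 2.4 -2.9 0 0 0;100 0 2.4 -2.9 0 0 0;100 0 2.4 -2.9 0 0 0;100 0 2.4 -2.9 0 0 0;100 0 2.4 -2.9 0 0 0;100 0 2.4 -2.9 0 0 0;100 0 2.4 -2.9 0 0 0;100 0 2.4 -2.9 0 0 0;100 0 2.4 -2.9 0 0 0;100 0 2.4 -2.9 0 0 0;100 0 2.4 -2.9 0 0 0;100 0 2.4 -2.9 0 0 0;100 0 2.4 -2.9 0 0 0;100 0 2.4 -2.9 0 0 0;100 0 2.4 -2.9 0 0 0;100 0 2.4 -2.9 0 0 0;100 0 2 -2.9 0 0 0",
)

```text
time: 1.77
tool_pos: [0.4347, 0.1986, 0.2238]
ee_rot: [-1.365, 1.57, -2.574]
wrist_force: [0.8, -0.1, 0.5]
width: 0.094
```

step_arm(
  motion="100 0 0 0 0 0 0;100 0 0 0 0 0 0;100 0 0 0 0 0 0",
)

```text
time: 2.02
tool_pos: [0.4342, 0.1961, 0.2239]
ee_rot: [-1.221, 1.569, -2.43]
wrist_force: [0.1, -0.1, 0.1]
width: 0.0944
```

```bash
python3 - <<'E'
from h import *
im=snapshot('wrist')[:,:,::-1];w=camera_params('wrist')
import pickle;pickle.dump((im,w),open('w1.pkl','wb'))
print(tool()[0])
print(pj(w,[[.434,.198,.075],[.434,.198,0]]))
cv2.imwrite('pics/w1.png',im)
cv2.imwrite('pics/w1b.png',cv2.resize(im[110:270,160:340],None,fx=4,fy=3.75,interpolation=cv2.INTER_CUBIC))
E
```

```text
[0.43425184 0.19563605 0.22417349]
[[252.79646613 183.6721017 ]
 [253.2732147  172.32149074]]
```

View pics/w1.png

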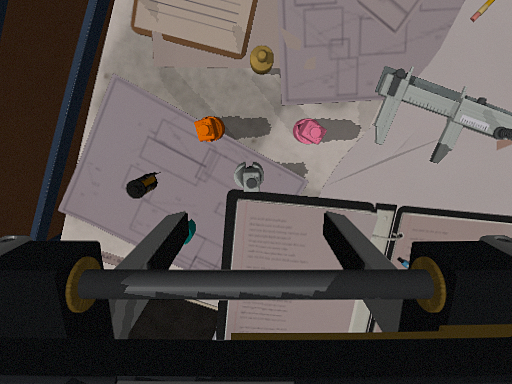

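```bash
python3 - <<'E'
import pickle,cv2
im,w=pickle.load(open('w1.pkl','rb'))
cv2.imwrite('pics/w1c.png',cv2.resize(im[150:205,215:285],None,fx=11,fy=10.9,interpolation=cv2.INTER_CUBIC))
cv2.imwrite('pics/w1d.png',cv2.resize(im[55:175,362:512],None,fx=5,fy=5,interpolation=cv2.INTER_CUBIC))
E
```

```text
(no output)
```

View pics/w1c.png

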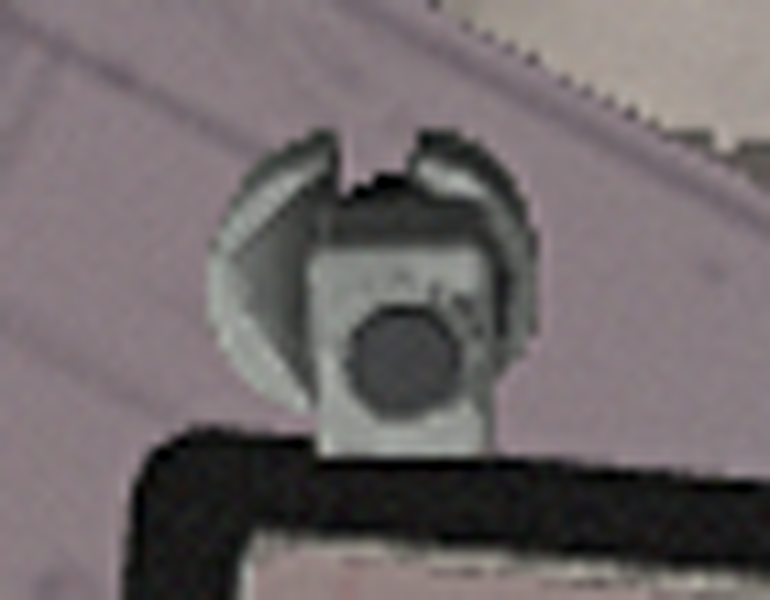

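View pics/w1d.png

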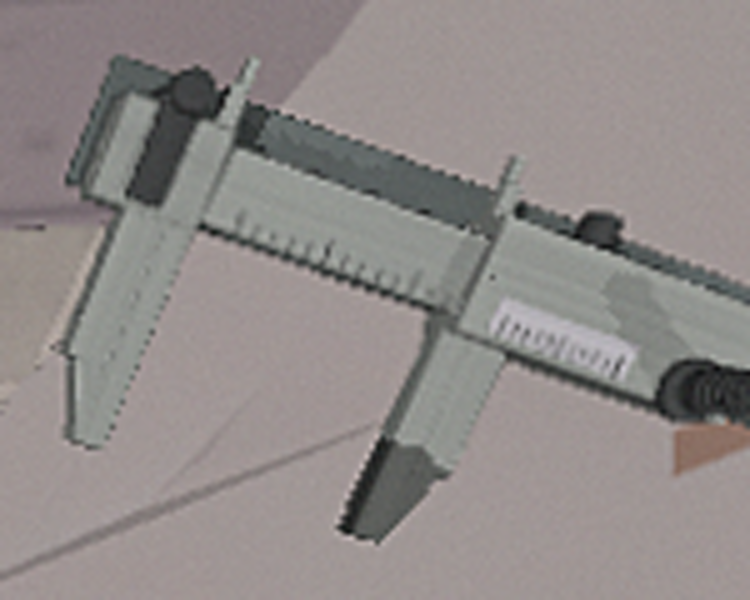

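```bash
python3 - <<'E'
from h import *
import pickle
im,w=pickle.load(open('w1.pkl','rb'))
P=lambda x,y,z:bp(w,215+(x+.5)/11-.5,150+(y+.5)/10.9-.5,z)
c=[P(*q,.068) for q in [(308,245),(488,245),(492,455),(318,455)]]
for q in c: print(q.round(4))
print('c',np.mean(c,0), 'head',P(405,360,.075))
ex=(c[0]+c[1]-c[2]-c[3])/2; ey=(c[0]+c[3]-c[1]-c[2])/2
print(np.linalg.norm(ex),np.linalg.norm(ey),np.degrees(np.arctan2(ex[1],ex[0])),np.degrees(np.arctan2(-ey[0],ey[1])))
print('L',P(212,290,.032),'R',P(540,270,.032),'top',P(300,135,.032))
D=lambda x,y,z:bp(w,362+(x+.5)/5-.5,55+(y+.5)/5-.5,z).round(4)
print('beam low',D(200,228,.021),D(430,308,.021),'up',D(240,148,.021),D(495,235,.021))
print('fixed',D(200,232,.022),D(105,447,.022),'slide',D(432,320,.022),D(385,440,.022))
p,R,o=tool();print(p,R.round(4),o['joint_positions'].round(3))
E
```

```text
[0.4414 0.2137 0.068 ]
[0.4482 0.1957 0.068 ]
[0.4265 0.187  0.068 ]
[0.4198 0.2047 0.068 ]
c [0.43399276 0.20028124 0.068     ] head [0.43463435 0.20001531 0.075     ]
0.023374348761826792 0.019087228840580034 22.355486850689534 20.71541594427293
L [0.42559956 0.22191722 0.032     ] R [0.44175151 0.18613057 0.032     ] top [0.44697008 0.21852057 0.032     ]
beam low [0.5926 0.0546 0.021 ] [ 0.5967 -0.0114  0.021 ] up [0.6136 0.054  0.021 ] [ 0.6189 -0.0182  0.021 ]
fixed [0.5914 0.0546 0.022 ] [0.5338 0.0528 0.022 ] slide [ 0.594  -0.0127  0.022 ] [ 0.5623 -0.0165  0.022 ]
[0.43425184 0.19563605 0.22417349] [[-6.000e-04  9.355e-01  3.532e-01]
 [-9.000e-04  3.532e-01 -9.355e-01]
 [-1.000e+00 -9.000e-04  6.000e-04]] [ 3.050e-01 -7.700e-02  1.537e+00 -1.000e-03  1.683e+00  1.514e+00]
```

step_arm(
  motion="100 2 0.14 -0.45 0 0 0;100 3 0 0 0 0 0;100 3 0 0 0 0 0;100 3 0 0 0 0 0;100 2.5 0 0 0 0 0;100 1.7 0 0 0 0 0;100 1 0 0 0 0 0;100 0.5 0 0 0 0 0;100 0 0 0 0 0 0;100 0 0 0 0 0 0;100 0 0 0 0 0 0",
)

```text
time: 2.98
tool_pos: [0.4355, 0.2014, 0.0592]
ee_rot: [1.486, 1.567, 0.277]
wrist_force: [0.2, -0.3, 0.3]
width: 0.0939
```

```bash
python3 - <<'E'
from h import *
im=snapshot('wrist')[:,:,::-1]
print(tool()[0],tool()[1].round(3))
cv2.imwrite('pics/w2.png',cv2.resize(im[130:350,120:400],None,fx=2.7,fy=2.7))
E
```

```text
[0.43547732 0.20144613 0.05909253] [[ 0.003  0.935  0.354]
 [ 0.001  0.354 -0.935]
 [-1.     0.003  0.   ]]
```

View pics/w2.png

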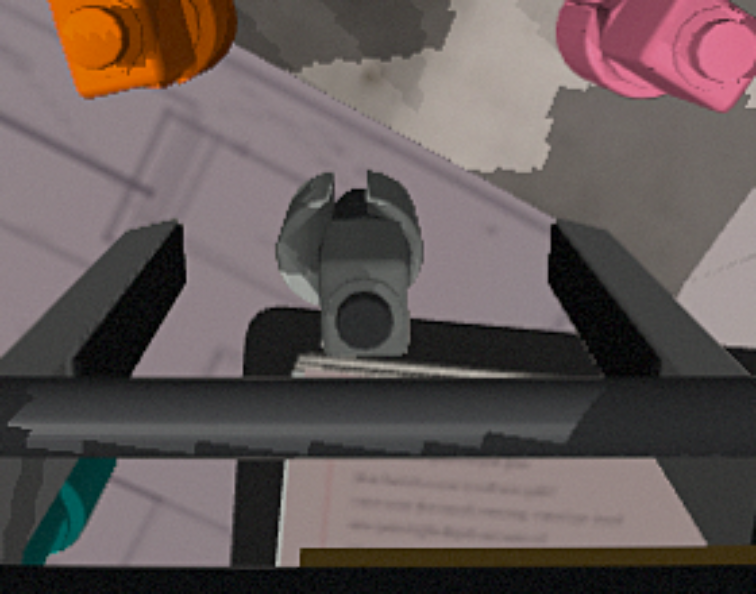

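step_arm(
  motion="0 0.2 0 0 0 0 0;0 0 0 0 0 0 0;0 0 0 0 0 0 0;0 0 0 0 0 0 0;0 0 0 0 0 0 0;0 0 0 0 0 0 0;0 0 0 0 0 0 0;0 0 0 0 0 0 0;0 0 0 0 0 0 0;0 0 0 0 0 0 0",
)

```text
time: 3.87
tool_pos: [0.4343, 0.2012, 0.0554]
ee_rot: [-0.643, 1.571, -1.852]
wrist_force: [0.1, 0.3, 0.0]
width: 0.0304
```

step_arm(
  motion="0 0 0 0 0 0 0;0 0 0 0 0 0 0;0 0 0 0 0 0 0;0 0 0 0 0 0 0;0 0 0 0 0 0 0",
)

```text
time: 4.28
tool_pos: [0.4345, 0.2014, 0.0557]
ee_rot: [1.768, 1.57, 0.559]
wrist_force: [-0.6, 1.2, 1.9]
width: 0.0198
```

step_arm(
  motion="0 -1 0 0 0 0 0;0 -2.5 0 0 0 0 0;0 -2.5 0 0 0 0 0;0 -2.5 0 0 0 0 0;0 -2.5 0 0 0 0 0;0 0 0 2 0 0 0;0 0 0 3 0 0 0;0 0 0 3 0 0 0;0 0 0 3 0 0 0;0 0 0 3 0 0 0;0 0 0 2.5 0 0 0;0 0 0 1.7 0 0 0;0 0 0 0 0.1 0 0;0 0 0 0 0.1 0 0;0 0 0 0 0.09 0 0;0 0 0 0 0 0 0;0 0 0 0 0 0 0;0 0 0 0 0 0 0;0 0 0 0 0 0 0",
)

```text
time: 5.87
tool_pos: [0.4986, 0.0311, 0.1654]
ee_rot: [-1.167, 1.571, -2.664]
wrist_force: [-0.0, 0.8, -1.9]
width: 0.0196
```

```bash
python3 - <<'E'
from h import *
import pickle
im=snapshot('wrist')[:,:,::-1];w=camera_params('wrist');pickle.dump((im,w),open('w3.pkl','wb'))
print(tool()[0],tool()[1].round(3))
cv2.imwrite('pics/w3.png',im)
E
```

```text
[0.49859716 0.03112255 0.16545527] [[-0.     0.997  0.073]
 [-0.     0.073 -0.997]
 [-1.    -0.     0.   ]]
```

View pics/w3.png

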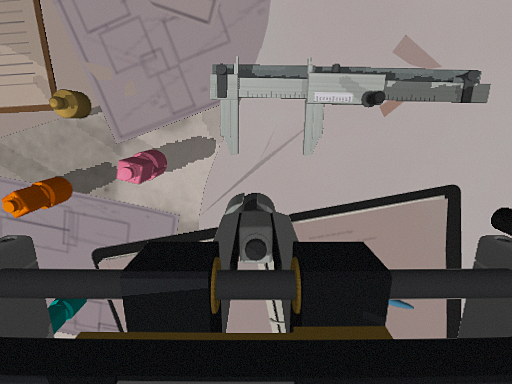

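```bash
python3 - <<'E'
import pickle,cv2
im,w=pickle.load(open('w3.pkl','rb'))
cv2.imwrite('pics/w3b.png',cv2.resize(im[50:165,200:400],None,fx=4,fy=4,interpolation=cv2.INTER_CUBIC))
cv2.imwrite('pics/w3c.png',cv2.resize(im[185:285,200:310],None,fx=6,fy=6,interpolation=cv2.INTER_CUBIC))
E
```

```text
(no output)
```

View pics/w3b.png

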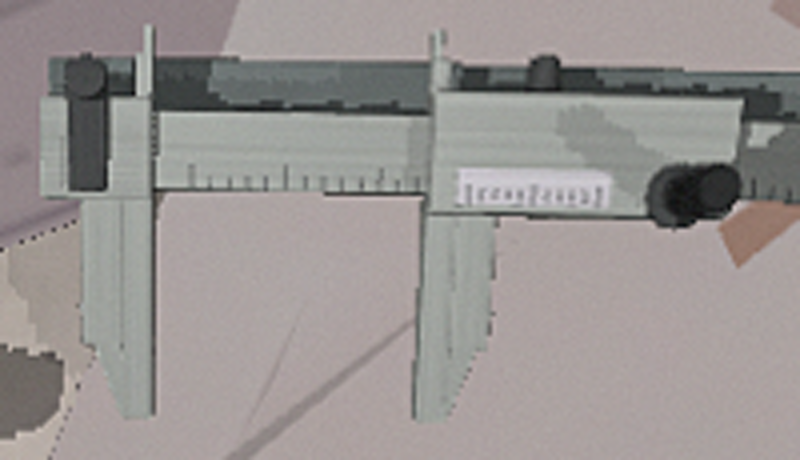

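View pics/w3c.png

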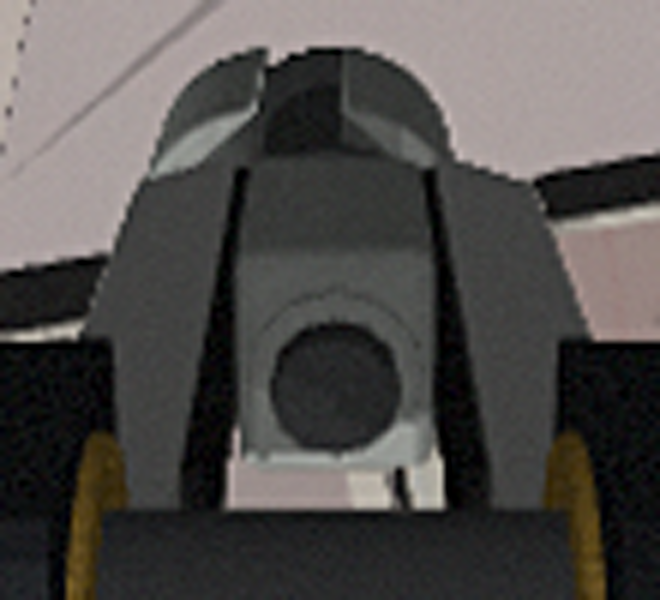

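```bash
python3 - <<'E'
from h import *
import pickle
im,w=pickle.load(open('w3.pkl','rb'))
D=lambda x,y,z:bp(w,200+(x+.5)/4-.5,50+(y+.5)/4-.5,z)
a,b=D(155,200,.022),D(155,414,.022);print('fixed',a,b,np.degrees(np.arctan2(a[1]-b[1],a[0]-b[0])))
a,b=D(430,215,.022),D(416,417,.022);print('slide',a,b,np.degrees(np.arctan2(a[1]-b[1],a[0]-b[0])))
for q in [(160,192),(320,191),(160,110),(428,112)]:print('beam',D(*q,.021))
print('post',D(718,188,.052),D(672,195,.027))
p,R,o=tool();
E=lambda x,y,z:bp(w,200+(x+.5)/6-.5,185+(y+.5)/6-.5,z)
print('head',E(335,385,.165+.019),p)
E
```

```text
fixed [0.59069719 0.0558012  0.022     ] [0.53395094 0.05241407 0.022     ] 3.4158760057460396
slide [ 0.59233015 -0.0176352   0.022     ] [ 0.53849024 -0.02001773  0.022     ] 2.53381083475439
beam [0.59290759 0.05465988 0.021     ]
beam [0.59630593 0.01215452 0.021     ]
beam [0.61345044 0.05591493 0.021     ]
beam [ 0.61820195 -0.01429245  0.021     ]
post [ 0.60147422 -0.0807623   0.052     ] [ 0.60185082 -0.07957558  0.027     ]
head [0.4987334  0.03073925 0.184     ] [0.49859716 0.03112255 0.16545527]
```

step_arm(
  motion="0 0 1.5 0.3 0.01 0 0;0 0 2 0.3 0 0 0;0 0 2 0.3 0 0 0;0 0 1.6 0.16 0 0 0;0 2 0 0 0 0 0;0 2 0 0 0 0 0;0 2 0 0 0 0 0;0 0.5 0 0 0 0 0;0 0 0 0 0 0 0;0 0 0 0 0 0 0;0 0 0 0 0 0 0",
)

```text
time: 6.83
tool_pos: [0.5713, 0.025, 0.1023]
ee_rot: [1.428, 1.568, -0.081]
wrist_force: [-0.5, 0.4, -1.6]
width: 0.0199
```

```bash
python3 - <<'E'
from h import *
import pickle
im=snapshot('wrist')[:,:,::-1];w=camera_params('wrist');pickle.dump((im,w),open('w4.pkl','wb'))
print(tool()[0],tool()[1].round(3))
cv2.imwrite('pics/w4.png',cv2.resize(im[60:310,100:400],None,fx=2.6,fy=2.4))
s=snapshot('side')[:,:,::-1]
cv2.imwrite('pics/s4.png',cv2.resize(s[150:280,170:330],None,fx=5,fy=4.6,interpolation=cv2.INTER_CUBIC))
E
```

```text
[0.57138229 0.02494094 0.10248552] [[ 0.004  0.998  0.062]
 [-0.     0.062 -0.998]
 [-1.     0.004  0.001]]
```

View pics/w4.png

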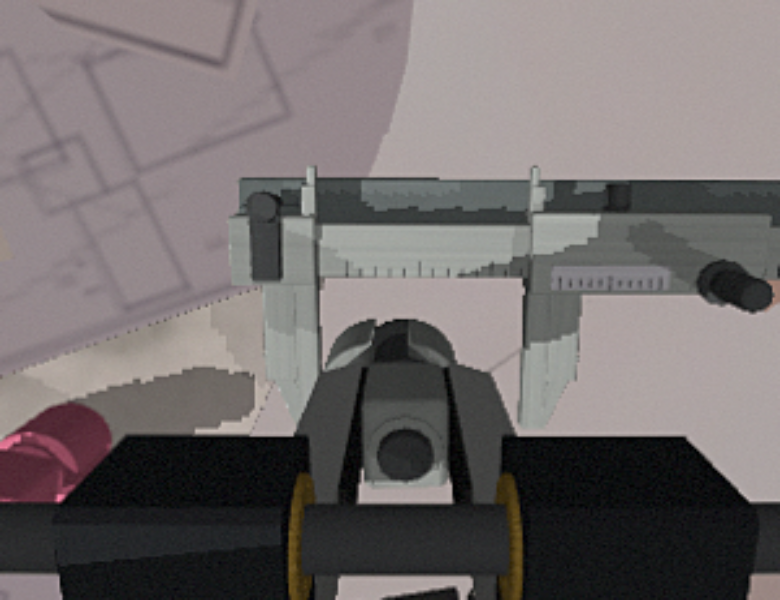

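View pics/s4.png

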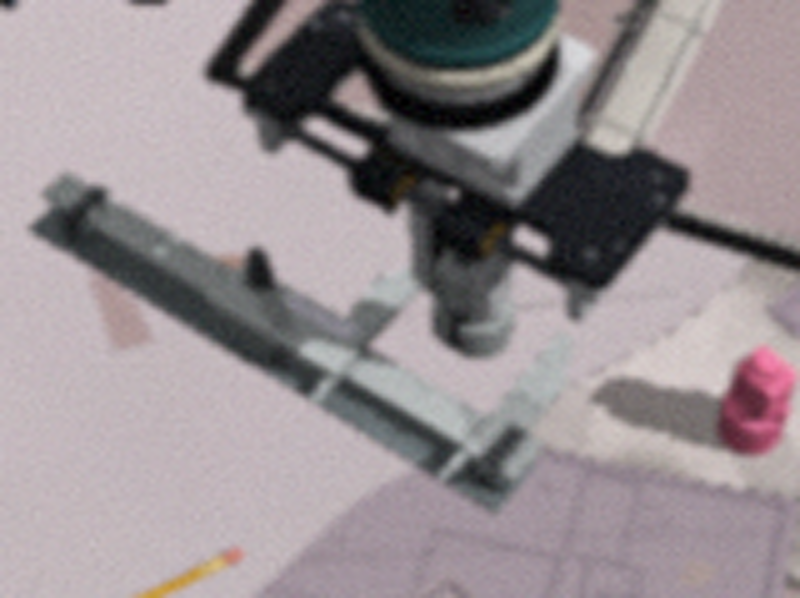

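step_arm(
  motion="0 1 0 0 0 0 0;0 1.5 0 0 0 0 0;0 1.2 0 0 0 0 0;0 0.4 0 0 0 0 0;0 0.2 0 0 0 0 0;0 0 0 0 0 0 0;0 0 0 0 0 0 0",
)

```text
time: 7.52
tool_pos: [0.5707, 0.0249, 0.0579]
ee_rot: [1.388, 1.57, -0.121]
wrist_force: [0.4, 0.1, -0.9]
width: 0.0196
```

step_arm(
  motion="0 0.15 0 0 0 0 0;0 0 0 0 0 0 0;0 0 0 0 0 0 0",
)

```text
time: 7.77
tool_pos: [0.5705, 0.0249, 0.0564]
ee_rot: [1.334, 1.57, -0.175]
wrist_force: [-0.9, 0.2, -1.4]
width: 0.0196
```

step_arm(
  motion="0 0.06 0 0 0 0 0;0 0 0 0 0 0 0;0 0 0 0 0 0 0",
)

```text
time: 8.02
tool_pos: [0.5706, 0.0249, 0.0558]
ee_rot: [1.357, 1.57, -0.152]
wrist_force: [-0.7, 0.6, -0.3]
width: 0.0198
```

step_arm(
  motion="0 0.04 0 0 0 0 0;0 0 0 0 0 0 0;0 0 0 0 0 0 0",
)

```text
time: 8.27
tool_pos: [0.5706, 0.0249, 0.0558]
ee_rot: [1.367, 1.57, -0.142]
wrist_force: [-1.7, 0.8, 2.8]
width: 0.0198
```

step_arm(
  motion="70 0 0 0 0 0 0;70 0 0 0 0 0 0;70 0 0 0 0 0 0;70 0 0 0 0 0 0;70 0 0 0 0 0 0;70 0 0 0 0 0 0;70 0 0 0 0 0 0;70 -2 0 0 0 0 0;70 -3 0 0 0 0 0;70 -3 0 0 0 0 0;70 -3 0 0 0 0 0;70 -1 0 0 0 0 0;70 0 0 0 0 0 0;70 0 0 0 0 0 0",
)

```text
time: 9.43
tool_pos: [0.5701, 0.0249, 0.1743]
ee_rot: [-1.188, 1.571, -2.697]
wrist_force: [-0.0, -0.1, -0.2]
width: 0.0658
```

```bash
python3 - <<'E'
from h import *
import pickle
im=snapshot('wrist')[:,:,::-1];w=camera_params('wrist');pickle.dump((im,w),open('w5.pkl','wb'))
print(tool()[0],tool()[1].round(3))
cv2.imwrite('pics/w5.png',cv2.resize(im[80:230,170:370],None,fx=4,fy=4,interpolation=cv2.INTER_CUBIC))
E
```

```text
[0.56931075 0.02499147 0.17281319] [[-0.003  0.998  0.062]
 [ 0.     0.062 -0.998]
 [-1.    -0.003 -0.   ]]
```

View pics/w5.png

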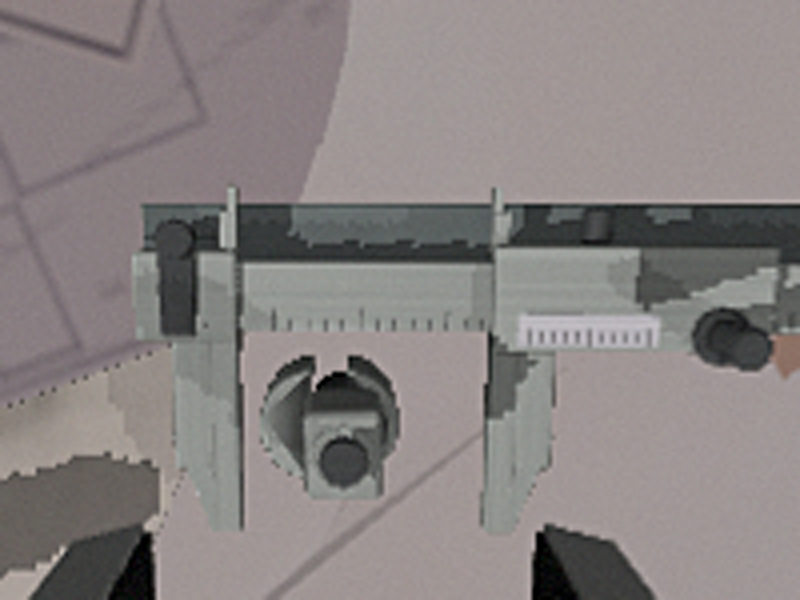

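```bash
python3 - <<'E'
from h import *
import pickle
im,w=pickle.load(open('w5.pkl','rb'))
D=lambda x,y,z:bp(w,170+(x+.5)/4-.5,80+(y+.5)/4-.5,z).round(4)
print('post',D(748,350,.052),D(722,336,.027))
print('fixed',D(243,345,.022),D(243,525,.022),'slide',D(489,345,.022),D(484,525,.022))
print('plug L,R',D(263,420,.032),D(398,420,.032),'head',D(345,461,.075))
E
```

```text
post [ 0.6003 -0.0791  0.052 ] [ 0.6004 -0.0807  0.027 ]
fixed [0.5884 0.0548 0.022 ] [0.5341 0.0526 0.022 ] slide [ 0.5929 -0.0158  0.022 ] [ 0.5386 -0.0194  0.022 ]
plug L,R [0.569  0.0475 0.032 ] [0.5714 0.0094 0.032 ] head [0.57   0.0243 0.075 ]
```

step_arm(
  motion="0 0 0.4 2 0 0 0;0 0 0.5 3 0 0 0;0 0 0.5 3 0 0 0;0 0 0.5 3 0 0 0;0 0 0.5 2.4 0 0 0;0 0 0 0 0 0 0;0 0 0 0 0 0 0;0 0 0 0 0 0 0;0 0 0 0 0 0 0;0 0 0 0 0 0 0;0 0 0 0 0 0 0;0 2 0 0 0 0 0;0 3 0 0 0 0 0;0 3 0 0 0 0 0;0 2 0 0 0 0 0;0 1 0 0 0 0 0;0 0 0 0 0 0 0;0 0 0 0 0 0 0;0 0 0 0 0 0 0",
)

```text
time: 11.07
tool_pos: [0.6039, -0.1075, 0.0672]
ee_rot: [1.223, 1.567, -0.286]
wrist_force: [-0.0, -0.2, 0.2]
width: 0.0006
```

```bash
python3 - <<'E'
from h import *
import pickle
im=snapshot('wrist')[:,:,::-1];w=camera_params('wrist');pickle.dump((im,w),open('w6.pkl','wb'))
print(tool()[0],tool()[1].round(3),tool()[2]['width'])
cv2.imwrite('pics/w6.png',cv2.resize(im[60:310,100:400],None,fx=2.6,fy=2.4))
s=snapshot('side')[:,:,::-1]
cv2.imwrite('pics/s6.png',cv2.resize(s[150:280,150:310],None,fx=5,fy=4.6,interpolation=cv2.INTER_CUBIC))
E
```

```text
[ 0.60403463 -0.10755815  0.06751457] [[ 0.004  0.998  0.062]
 [-0.001  0.062 -0.998]
 [-1.     0.004  0.002]] 0.00027210030158872063
```

View pics/w6.png

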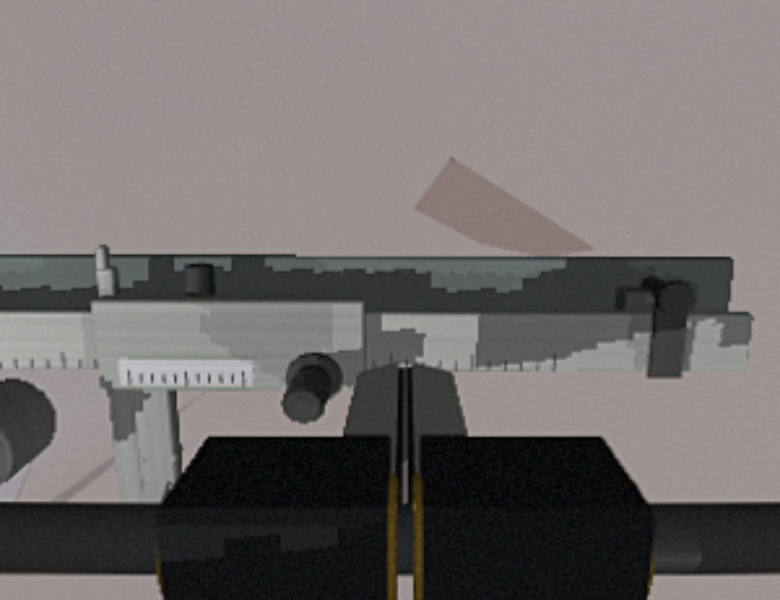

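View pics/s6.png

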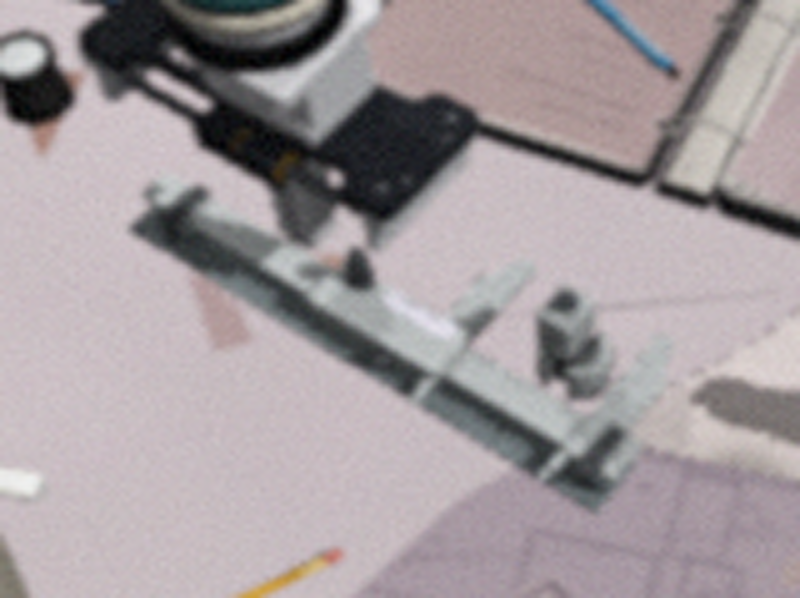

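step_arm(
  motion="0 0.5 -0.15 0 0 0 0;0 0.5 0 0 0 0 0;0 0.3 0 0 0 0 0;0 0 0 0 0 0 0;0 0 0 -0.2 0 0 0;0 0 0 -0.2 0 0 0;0 0 0 -0.1 0 0 0;0 0 0 0 0 0 0;0 0 0 0 0 0 0",
)

```text
time: 11.92
tool_pos: [0.6008, -0.1023, 0.0522]
ee_rot: [0.913, 1.57, -0.596]
wrist_force: [-0.3, -0.3, 0.0]
width: 0.0005
```

step_arm(
  motion="0 0 0 -0.1 0 0 0;0 0 0 -0.1 0 0 0;0 0 0 -0.1 0 0 0;0 0 0 -0.1 0 0 0;0 0 0 -0.1 0 0 0",
)

```text
time: 12.33
tool_pos: [0.6004, -0.0981, 0.0521]
ee_rot: [0.083, 1.569, -1.426]
wrist_force: [0.4, -2.1, 0.3]
width: 0.0006
```

step_arm(
  motion="0 0 0 -0.15 0 0 0;0 0 0 -0.15 0 0 0;0 0 0 -0.15 0 0 0;0 0 0 -0.15 0 0 0;0 0 0 -0.15 0 0 0;0 0 0 -0.15 0 0 0;0 0 0 -0.15 0 0 0;0 0 0 -0.15 0 0 0;0 0 0 -0.15 0 0 0;0 0 0 -0.15 0 0 0;0 0 0 -0.15 0 0 0;0 0 0 -0.15 0 0 0;0 0 0 -0.15 0 0 0;0 0 0 0 0 0 0",
)

```text
time: 13.5
tool_pos: [0.5992, -0.0775, 0.052]
ee_rot: [2.738, 1.57, 1.229]
wrist_force: [1.2, -0.9, 1.0]
width: 0.0003
```

```bash
python3 - <<'E'
from h import *
im=snapshot('wrist')[:,:,::-1]
print(tool()[0],tool()[1].round(3),tool()[2]['wrist_force'])
cv2.imwrite('pics/w7.png',cv2.resize(im[100:310,50:350],None,fx=2.6,fy=2.6))
s=snapshot('side')[:,:,::-1]
cv2.imwrite('pics/s7.png',cv2.resize(s[150:280,150:310],None,fx=5,fy=4.6,interpolation=cv2.INTER_CUBIC))
E
```

```text
[ 0.59921815 -0.07752711  0.05200885] [[ 0.     0.998  0.062]
 [ 0.     0.062 -0.998]
 [-1.     0.    -0.   ]] [ 0.20126893 -1.3050362  -0.14517097]
```

View pics/w7.png

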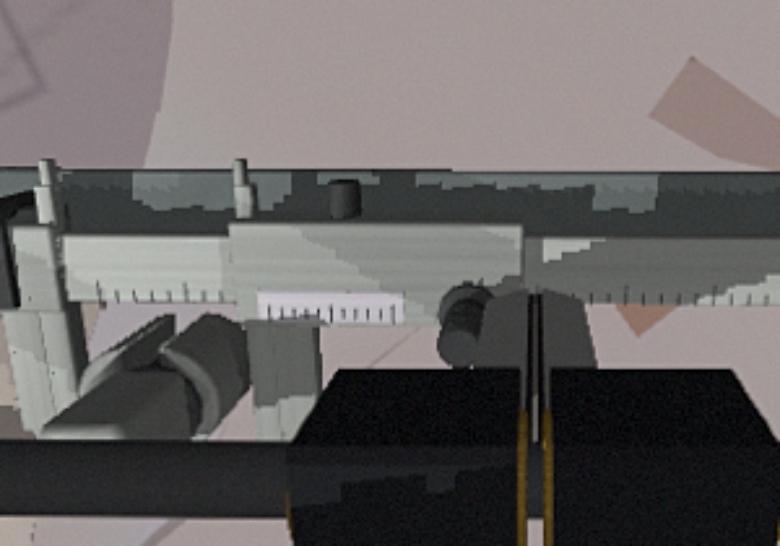

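View pics/s7.png

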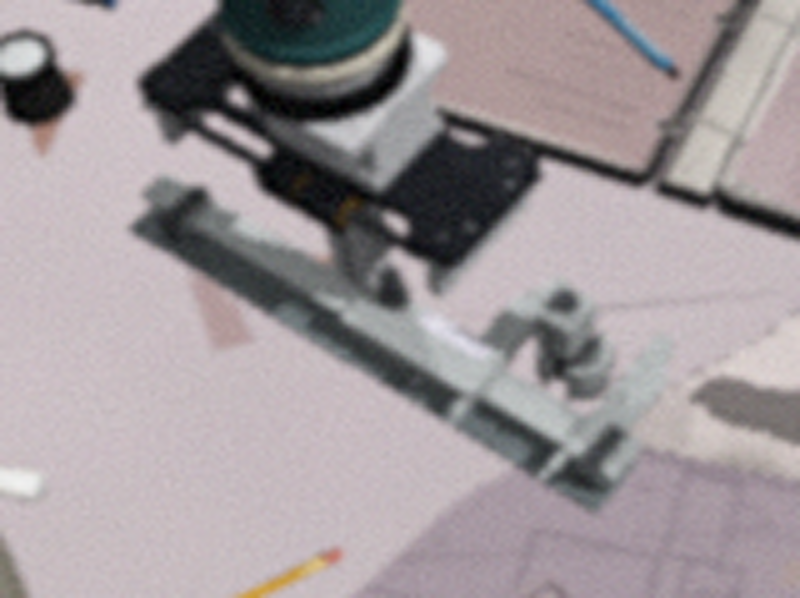

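step_arm(
  motion="0 0 0 -0.1 0 0 0;0 0 0 -0.1 0 0 0;0 0 0 -0.1 0 0 0;0 0 0 -0.1 0 0 0;0 0 0 -0.1 0 0 0;0 0 0 -0.1 0 0 0",
)

```text
time: 14.1
tool_pos: [0.5989, -0.0722, 0.0521]
ee_rot: [0.332, 1.57, -1.177]
wrist_force: [0.6, -2.5, 0.1]
width: 0.0002
```

step_arm(
  motion="0 0 0 -0.07 0 0 0;0 0 0 -0.07 0 0 0",
)

```text
time: 14.27
tool_pos: [0.5988, -0.0708, 0.052]
ee_rot: [0.514, 1.57, -0.995]
wrist_force: [0.1, -3.0, 0.7]
width: 0.0006
```

step_arm(
  motion="0 0 0 -0.07 0 0 0;0 0 0 -0.07 0 0 0",
)

```text
time: 14.43
tool_pos: [0.5987, -0.0693, 0.052]
ee_rot: [0.612, 1.57, -0.897]
wrist_force: [1.9, -3.0, 0.6]
width: 0.0004
```

Now probably pushing the plug; small steps.

step_arm(
  motion="0 0 0 -0.05 0 0 0;0 0 0 -0.05 0 0 0",
)

```text
time: 14.6
tool_pos: [0.5986, -0.0682, 0.052]
ee_rot: [0.857, 1.57, -0.652]
wrist_force: [1.5, -2.3, -0.5]
width: 0.0007
```

step_arm(
  motion="0 0 0 -0.05 0 0 0;0 0 0 -0.05 0 0 0",
)

```text
time: 14.77
tool_pos: [0.5986, -0.0672, 0.052]
ee_rot: [0.918, 1.57, -0.591]
wrist_force: [1.8, -2.7, -0.5]
width: 0.0005
```

```bash
python3 - <<'E'
from h import *
im=snapshot('wrist')[:,:,::-1]
print(tool()[0],tool()[2]['wrist_force'])
cv2.imwrite('pics/w8.png',cv2.resize(im[120:310,0:260],None,fx=3,fy=3))
E
```

```text
[ 0.59857766 -0.06705832  0.05203718] [ 0.86421724 -3.04220337 -0.04185809]
```

View pics/w8.png

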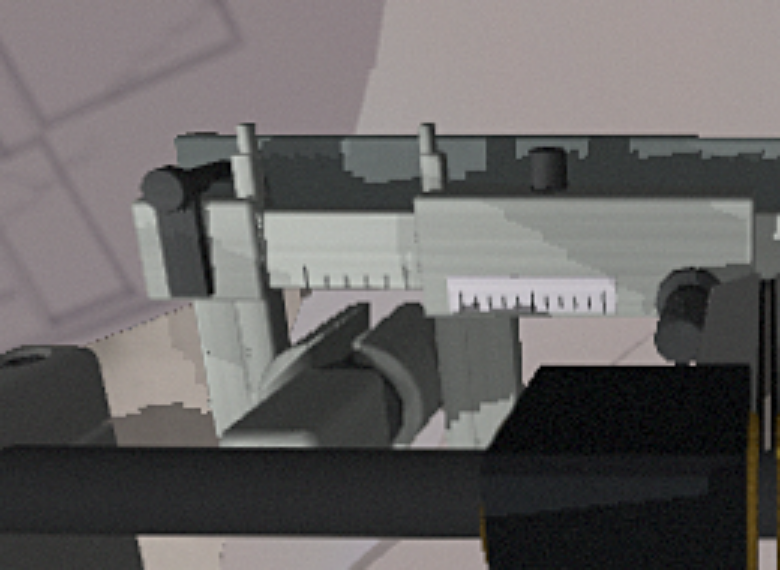

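step_arm(
  motion="0 0 0 -0.05 0 0 0;0 0 0 -0.05 0 0 0",
)

```text
time: 14.98
tool_pos: [0.5986, -0.0664, 0.0521]
ee_rot: [0.491, 1.57, -1.018]
wrist_force: [1.1, -3.9, 0.2]
width: 0.0005
```

step_arm(
  motion="0 0 0 -0.05 0 0 0;0 0 0 -0.05 0 0 0",
)

```text
time: 15.15
tool_pos: [0.5986, -0.0661, 0.0521]
ee_rot: [0.209, 1.569, -1.3]
wrist_force: [2.0, -6.0, 0.2]
width: 0.0004
```

step_arm(
  motion="0 0 0 -0.05 0 0 0;0 0 0 -0.03 0 0 0",
)

```text
time: 15.32
tool_pos: [0.5986, -0.066, 0.0521]
ee_rot: [0.16, 1.567, -1.349]
wrist_force: [1.3, -7.2, -0.5]
width: 0.0005
```

step_arm(
  motion="0 0 0 0 0 0 0;0 0 0 0 0 0 0;0 0 0 0 0 0 0",
)

```text
time: 15.57
tool_pos: [0.5986, -0.066, 0.0521]
ee_rot: [0.166, 1.568, -1.343]
wrist_force: [2.2, -7.1, -0.7]
width: 0.0005
```

```bash
python3 - <<'E'
from h import *
im=snapshot('wrist')[:,:,::-1]
print(tool()[0],tool()[2]['wrist_force'])
cv2.imwrite('pics/w9.png',cv2.resize(im[120:310,0:260],None,fx=3,fy=3))
E
```

```text
[ 0.59857273 -0.06603499  0.05213076] [ 1.00068509 -7.09475354 -0.35251385]
```

View pics/w9.png

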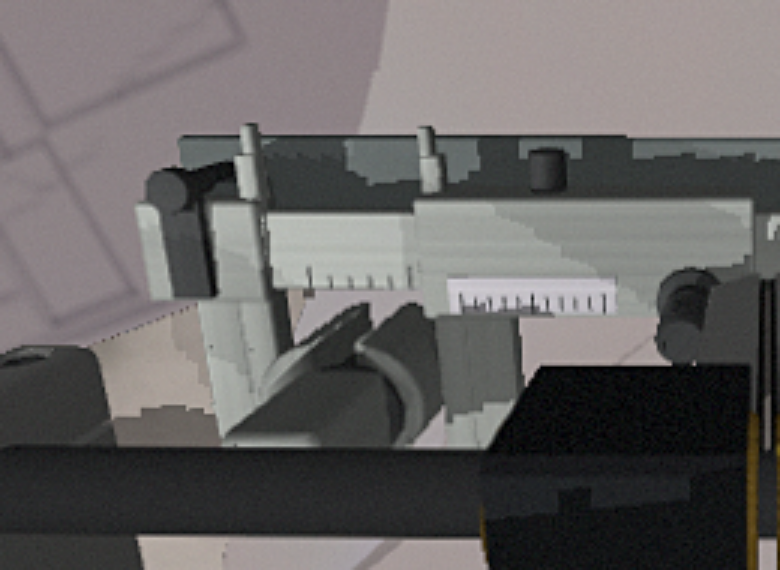

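step_arm(
  motion="0 0 0 0.1 0 0 0;0 0 0 0.1 0 0 0;0 0 0 0.2 0 0 0;0 0 0 0.3 0 0 0;0 0 0 0.6 0 0 0;0 0 0 1 0 0 0;0 0 0 0 0 0 0;0 -2 0 0 0 0 0;0 -3 0 0 0 0 0;0 -3 0 0 0 0 0;0 -3 0 0 0 0 0;0 -1 0 0 0 0 0;0 0 -1.5 -2 0 0 0;0 0 -1.5 -3 0 0 0;0 0 -1.5 -3 0 0 0;0 0 -1.5 0 0 0 0;0 0 0 0 0 0 0;0 0 0 0 0 0 0;0 0 0 0 0 0 0",
)

```text
time: 17.2
tool_pos: [0.5353, -0.0117, 0.1715]
ee_rot: [-0.749, 1.571, -2.259]
wrist_force: [0.2, -0.2, -0.2]
width: 0.0005
```

```bash
python3 - <<'E'
from h import *
import pickle
im=snapshot('wrist')[:,:,::-1];w=camera_params('wrist');pickle.dump((im,w),open('w10.pkl','wb'))
print(tool()[0],tool()[2]['wrist_force'])
cv2.imwrite('pics/w10.png',im)
cv2.imwrite('pics/t10.png',snapshot('top')[:,:,::-1])
E
```

```text
[ 0.53547587 -0.01181641  0.17148974] [-0.06449625 -0.01200211 -0.35419611]
```

View pics/w10.png

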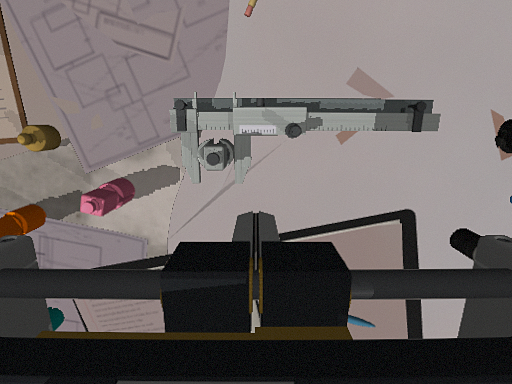

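View pics/t10.png

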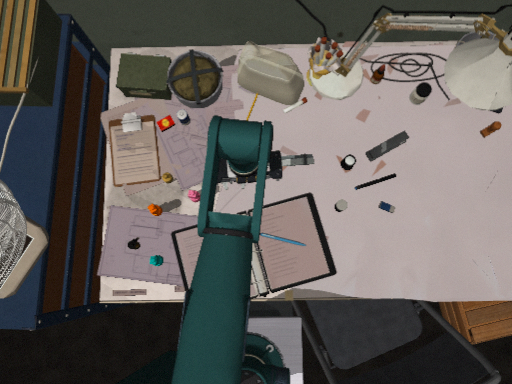

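```bash
python3 - <<'E'
from h import *
import pickle
im,w=pickle.load(open('w10.pkl','rb'))
cv2.imwrite('pics/w10b.png',cv2.resize(im[88:190,165:265],None,fx=7,fy=5.8,interpolation=cv2.INTER_CUBIC))
E
```

```text
(no output)
```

View pics/w10b.png

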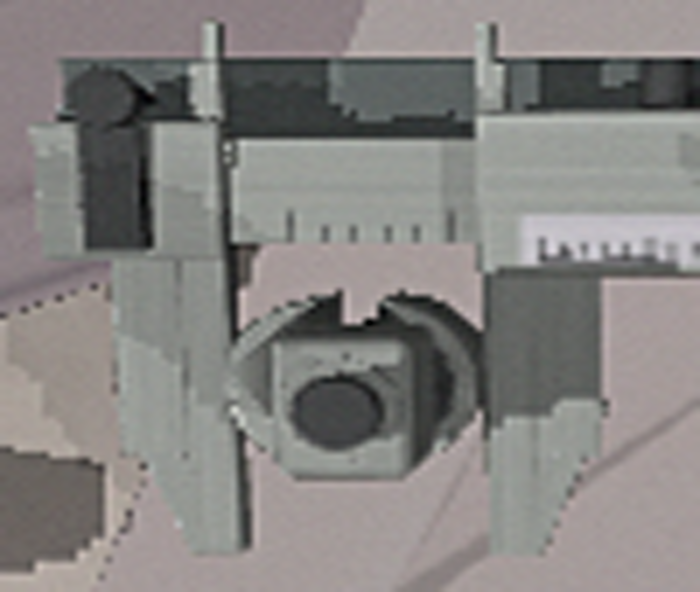

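```bash
python3 - <<'E'
from h import *
import pickle
im,w=pickle.load(open('w10.pkl','rb'))
D=lambda x,y,z:bp(w,165+(x+.5)/7-.5,88+(y+.5)/5.8-.5,z).round(4)
h=D(340,410,.075);print(h,'beam edge',D(300,243,.021),'jaws',D(236,400,.022),D(485,400,.022),'plug',D(228,390,.032),D(488,390,.032))
d=h[:2]-np.array([.6032,.0553]);a=np.radians(3.6);print(d@[np.cos(a),np.sin(a)],d@[-np.sin(a),np.cos(a)])
o=robot.get_obs();print(o['time'],o['wrist_force'],o['qvel'].round(3))
robot.close_job()
E
```

```text
[0.57  0.03  0.075] beam edge [0.5945 0.0452 0.021 ] jaws [0.5638 0.0548 0.022 ] [0.5662 0.0143 0.022 ] plug [0.5669 0.054  0.032 ] [0.5694 0.0132 0.032 ]
-0.03472308752791025 -0.02316543098086207
17.3 [-1.08887697  0.37836599 -0.40653306] [-0.001  0.001 -0.002  0.001  0.001 -0.003]
the job is handed in; nothing more can be done
```

I stood the steel plug upright between the jaws with its two halves facing them and let go of it. I then pushed the sliding jaw up by its finger post until both jaws bore on the plug. The job was handed in at 17.3 s.

- **Measuring pressure:** the push held steady at about 7.1 N, of which about 2 N is carriage drag, so roughly 5 N was on the plug. I then backed the arm off and raised it clear.
- **Last wrist picture:** both jaws appear to touch the plug, which stands upright and square with them. Its axis is about 35 mm from the beam centreline (28 to 42 mm was asked), and it measures about 40 mm across the halves.
- **Jaw cocking:** I saw none, but I judged this only by eye in the picture and did not measure it.
- **Bystanders:** I never touched the film pot, loupe or brass weight, and the last top picture shows everything outside the arm's cover where it was.

No check failed. My estimates of the plug's size ranged from 38 to 41 mm, which is within the camera calibration's roughly 2 mm uncertainty.

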